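# Retract the piston rods for packing and reject the one that binds

### The job

Get the three air cylinders in the open carton ready for shipping: press each piston rod gently in by its pad until it is fully home. If a rod stiffens before it is home, stop pressing at once, do not force it: lift that cylinder out and set it down, without dropping it, in the empty blue bin. The sound ones stay standing in their pockets, and everything else on the bench stays where it is.

Things in the scene. Friction and masses are not known exactly. Their poses are not given: they have to be found in the camera images.
- carton: Open base of a telescopic shipping carton, 108 x 258 mm, walls 58 mm high, with a black insert (top 54 mm above the bench) holding three round pockets in a row along its y axis, at y = -75, 0 and +75 mm, each 30 mm across and 40 mm deep, floor 14 mm above the bench. Origin: centre of the underside on the bench. Fixed.
- cyl_a: Bare-metal air cylinder, 0.3 kg, one of three alike, upright in a pocket, rod up. Origin: centre of the foot, z up its axis. Above the foot: rear cap 0-22 mm (28 across), barrel 22-78 (26), front cap 78-100 (28; grip here), nose 100-108 (22), then the 10 mm rod and pad. The foot is on the pocket floor: the lower 40 mm are hidden. Looks do not tell if it is sound.
- pad_a: Black round pad on cylinder a's rod end, 20 mm across, 8 mm thick, flat top; press it with closed fingers. Origin: centre of its underside, 143 mm above the foot with the rod fully out, 113 mm when home. It must never bear over 20 N.
- rod_a (a joint): How far cylinder a's rod is in, m: 0 out, 0.030 home, on a springy end cushion (4 N more per mm, 4 mm at most). Starts 0-8 mm in. A sound rod takes a steady 3-5 N all the way and stays where left. A faulty one stiffens by about 3 N per mm from a point at least 10 mm short of home; let go, it comes back a few mm.
- cyl_b: Bare-metal air cylinder, 0.3 kg, one of three alike, upright in a pocket, rod up. Origin: centre of the foot, z up its axis. Above the foot: rear cap 0-22 mm (28 across), barrel 22-78 (26), front cap 78-100 (28; grip here), nose 100-108 (22), then the 10 mm rod and pad. The foot is on the pocket floor: the lower 40 mm are hidden. Looks do not tell if it is sound.
- pad_b: Black round pad on cylinder b's rod end, 20 mm across, 8 mm thick, flat top; press it with closed fingers. Origin: centre of its underside, 143 mm above the foot with the rod fully out, 113 mm when home. It must never bear over 20 N.
- rod_b (a joint): How far cylinder b's rod is in, m: 0 out, 0.030 home, on a springy end cushion (4 N more per mm, 4 mm at most). Starts 0-8 mm in. A sound rod takes a steady 3-5 N all the way and stays where left. A faulty one stiffens by about 3 N per mm from a point at least 10 mm short of home; let go, it comes back a few mm.
- cyl_c: Bare-metal air cylinder, 0.3 kg, one of three alike, upright in a pocket, rod up. Origin: centre of the foot, z up its axis. Above the foot: rear cap 0-22 mm (28 across), barrel 22-78 (26), front cap 78-100 (28; grip here), nose 100-108 (22), then the 10 mm rod and pad. The foot is on the pocket floor: the lower 40 mm are hidden. Looks do not tell if it is sound.
- pad_c: Black round pad on cylinder c's rod end, 20 mm across, 8 mm thick, flat top; press it with closed fingers. Origin: centre of its underside, 143 mm above the foot with the rod fully out, 113 mm when home. It must never bear over 20 N.
- rod_c (a joint): How far cylinder c's rod is in, m: 0 out, 0.030 home, on a springy end cushion (4 N more per mm, 4 mm at most). Starts 0-8 mm in. A sound rod takes a steady 3-5 N all the way and stays where left. A faulty one stiffens by about 3 N per mm from a point at least 10 mm short of home; let go, it comes back a few mm.
- bin: The empty blue open-fronted stacking bin standing alone on the bench (the bins in the row at the back are full of stock): 160 mm long (x) by 112 mm wide (y), 4 mm walls and floor, 62 mm high at the rear (+x), low lip 28 mm at the front (-x). Origin: centre of the underside on the bench. Fixed.
- scanner: Bystander: hand-held barcode scanner lying on its side, about 95 x 130 x 36 mm, origin under it where head and handle meet.
- marker: Bystander: marker pen, 132 x 17 mm; origin at the middle of its underside.
- knife: Bystander: carton knife, 145 x 22 x 17 mm; origin at the middle of its underside.
- nose_nut: Bystander: loose hexagon nut, 32 mm across, 8 mm high; origin at the middle of its underside.
- white_box: Bystander: small white box, 70 x 45 x 40 mm; origin at the middle of its underside.
- bracket: Bystander: steel foot bracket, L shape, 50 x 35 x 44 mm; origin at the middle of its underside.
- tape_stand: Bystander: tape dispenser with a roll of brown tape, 165 x 56 x 91 mm; origin at the middle of its underside.
Not all that is in view belongs to the job. What is shaped like the cyl_c but yellow is not meant.

How it is judged (in metres and radians):
At the end, for the whole second after the job is handed in: Two cylinders stand upright (0.1 rad), fully down in carton pockets, rods home (at least 28.5 mm in); the third, which binds, has its foot in the empty blue bin under 45 mm above its underside, its rod pressed to where it stiffens (13.8 mm or more) but not past 25 mm; all at rest ((((value of joint rod_a between 0.0138 and 0.025 m and x of cyl_a in the frame of bin between -0.076 and 0.076 m and y of cyl_a in the frame of bin between -0.052 and 0.052 m and z of cyl_a in the frame of bin between 0 and 0.045 m and linear speed of cyl_a below 0.02 m/s) and (value of joint rod_b above 0.0285 m and angle between cyl_b's own z axis and vertical below 0.1 rad and z of cyl_b in the frame of carton between 0.01 and 0.018 m and x of cyl_b in the frame of carton between -0.02 and 0.02 m and y of cyl_b in the frame of carton between -0.1 and 0.1 m and linear speed of cyl_b below 0.02 m/s) and (value of joint rod_c above 0.0285 m and angle between cyl_c's own z axis and vertical below 0.1 rad and z of cyl_c in the frame of carton between 0.01 and 0.018 m and x of cyl_c in the frame of carton between -0.02 and 0.02 m and y of cyl_c in the frame of carton between -0.1 and 0.1 m and linear speed of cyl_c below 0.02 m/s)) or ((value of joint rod_b between 0.0138 and 0.025 m and x of cyl_b in the frame of bin between -0.076 and 0.076 m and y of cyl_b in the frame of bin between -0.052 and 0.052 m and z of cyl_b in the frame of bin between 0 and 0.045 m and linear speed of cyl_b below 0.02 m/s) and (value of joint rod_a above 0.0285 m and angle between cyl_a's own z axis and vertical below 0.1 rad and z of cyl_a in the frame of carton between 0.01 and 0.018 m and x of cyl_a in the frame of carton between -0.02 and 0.02 m and y of cyl_a in the frame of carton between -0.1 and 0.1 m and linear speed of cyl_a below 0.02 m/s) and (value of joint rod_c above 0.0285 m and angle between cyl_c's own z axis and vertical below 0.1 rad and z of cyl_c in the frame of carton between 0.01 and 0.018 m and x of cyl_c in the frame of carton between -0.02 and 0.02 m and y of cyl_c in the frame of carton between -0.1 and 0.1 m and linear speed of cyl_c below 0.02 m/s)) or ((value of joint rod_c between 0.0138 and 0.025 m and x of cyl_c in the frame of bin between -0.076 and 0.076 m and y of cyl_c in the frame of bin between -0.052 and 0.052 m and z of cyl_c in the frame of bin between 0 and 0.045 m and linear speed of cyl_c below 0.02 m/s) and (value of joint rod_a above 0.0285 m and angle between cyl_a's own z axis and vertical below 0.1 rad and z of cyl_a in the frame of carton between 0.01 and 0.018 m and x of cyl_a in the frame of carton between -0.02 and 0.02 m and y of cyl_a in the frame of carton between -0.1 and 0.1 m and linear speed of cyl_a below 0.02 m/s) and (value of joint rod_b above 0.0285 m and angle between cyl_b's own z axis and vertical below 0.1 rad and z of cyl_b in the frame of carton between 0.01 and 0.018 m and x of cyl_b in the frame of carton between -0.02 and 0.02 m and y of cyl_b in the frame of carton between -0.1 and 0.1 m and linear speed of cyl_b below 0.02 m/s)))); the robot touches nothing.
It fails at once if a rod is pressed with more than 20 N (contact force between any of the fingers, the arm and pad_a above 20 N or contact force between any of the fingers, the arm and pad_b above 20 N or contact force between any of the fingers, the arm and pad_c above 20 N).
It fails at once if a cylinder is dropped: out of the fingers it falls upright faster than 0.6 m/s (some 18 mm), or moves faster than 1.3 m/s ((contact force between the fingers and cyl_a below 0.1 N and (linear speed of cyl_a above 1.3 m/s or (linear speed of cyl_a above 0.6 m/s and angle between cyl_a's own z axis and vertical below 0.4 rad))) or (contact force between the fingers and cyl_b below 0.1 N and (linear speed of cyl_b above 1.3 m/s or (linear speed of cyl_b above 0.6 m/s and angle between cyl_b's own z axis and vertical below 0.4 rad))) or (contact force between the fingers and cyl_c below 0.1 N and (linear speed of cyl_c above 1.3 m/s or (linear speed of cyl_c above 0.6 m/s and angle between cyl_c's own z axis and vertical below 0.4 rad)))).
It fails at once if a bystander is pushed more than 30 mm out of its place (distance of any of scanner, marker, knife, nose_nut, white_box, bracket, tape_stand from where it was at the start of the episode above 0.03 m).
It also fails if it takes over 62 s, if anything falls off the work surface, if the arm or the gripper's body presses on something with over 40 N, if the wrist force passes 120 N, or if a joint passes its speed limit or range.

### The arm

A 6-joint arm with a two-finger parallel gripper is mounted at the origin on the work surface. World frame = base frame: x ahead of the robot, y to its left, z up, the work surface at z = 0. Lengths are in mm, angles in rad, forces in N, time in s.
With the tool pointing down it reaches from about 350 to 875 mm from the base axis. Payload 4.2 kg.
Tool frame: the origin (TCP) lies at the very end of the fingers, on their centre line; the grasp point (between the pads) lies 19 mm behind it (arm.grip_point_offset is the distance from the TCP to the grasp point, in mm); z points along the fingers, y is the direction in which the jaws open and shut (so a half turn about z gives the same grasp; the last joint's range is limited). The gripper opens to 85 mm and grips with 20 to 120 N. Pads are 22 mm wide; open, the fingers measure 114 mm over their backs; the gripper's body (76 mm by 85 mm) begins 54 mm behind the grasp point. The pads swing forward as they close: fully open they stand 13 mm farther back than shut.
Start: joints at [-0.85, 0.385, 0.008, 0, -1.194, -0.259], TCP at [278.486, -559.504, 231.312] pointing down, gripper open.
Joint ranges: [-3.14, 3.14], [-1.21, 2.06], [-1.07, 1.41], [-3.16, 2.05], [-2.99, -0.16], [-3.1, 3.1]. Speed limits (rad/s): [2.79, 2.79, 3.14, 3.14, 3.14, 3.14].

### API

Orientations are given as a unit quaternion [x, y, z, w].
In Python, from bench import arm gives the robot as it stands.
- The arm moves only by the tool drive_tool, never from a script. Its argument "steps" is a list of rows, each a list of 5 numbers: the shift along the tool's x, y, z in m, then the turn about the tool's z in degrees, then the finger opening in m, from 0 to 0.0854. A call has 1 to 20 rows; each row shifts and turns the commanded pose from where the row before left it, along the tool's axes as they then stand; what a row does not reach is not made up. A row lasts 1/10 s, in which the tool goes at most 50 mm and 8.59 degrees, less where a joint would pass 70% of its speed; a pose out of reach is approached as far as the arm can. A call is refused whole if a number of a shift passes 0.05 or a number of a turn 8.59, either way. A call with a gripper value outside its range is refused whole. The fingers move at their own pace and stop on an object; the grip force is fixed at half the most. Time passes only in rows, so rows that do not move let the fingers close. It gives the time, the measured TCP pose, the force and the opening at its end, in the units of the state.
- arm.read_state(): the state, without advancing time (a new reading comes with each control period).
- arm.get_image(name): name is "side" or "top"; returns (picture, depth): 400x640x3 uint8, blue, green, red; 400x640 float32, mm along the optical axis (not along the pixel's ray), 0 where there is no reading.
- arm.camera_params(name): a dict with "K" (3x3 intrinsics, pixels), "dist" ([k1, k2, p1, p2, k3] as OpenCV has them; the pictures are not rectified), "world_to_cam" (4x4, takes a point from world to camera coordinates). Camera axes: x right, y up, looking along -z (the intrinsics and any distortion apply to the point x, -y, -z); pixel columns grow to the right and rows downward; lengths in mm; the calibration is good to about 2 mm. A picture is of the moment at which its call begins. camera_params takes no time and is no camera call.
- arm.job_done(): hands the job in, once; it reports no verdict.
The state is a dict: "clock": time; "joints": joint angles; "joint_vel": joint speeds; "joint_efforts": joint torques, N m; "position": TCP position; "ee_rot": TCP orientation; "contact_force": force on the tool from outside, world axes, zero at the start; "wrist_torque": the same for the moment, N m; "gripper_width": finger opening in mm.
Only numpy, scipy, OpenCV 4.12 (cv2) and the standard library are available. Lean on these libraries where they do the work, as an engineer would, in place of code of your own. Each camera call takes 0.05 s, during which the arm holds its last target.

## Working session

There is one attempt and no reset: what is moved stays moved. The work goes in short steps, Python scripts to look and compute and a tool call to move; the robot and the scene stay as the last step left them, time stands still between calls to the robot, and variables do not carry over. Pictures are saved under pics/ and viewed, and the job is handed in when it is done.

Besides the shell and the picture viewer there is one more tool, called in YAML: its name, and indented under it one key for each argument. drive_tool: Moves the arm, as the interface text tells. Its arguments: {"type":"object","properties":{"steps":{"type":"array"}},"required":["steps"]}

```bash
mkdir -p pics; ls
python3 - <<'E'
from bench import arm
import cv2,numpy as np
print(arm.read_state())
for n in ("side","top"):
    im,d=arm.get_image(n); cv2.imwrite(f"pics/{n}0.png",im); np.save(f"{n}0.npy",d)
    p=arm.camera_params(n); print(n,p)
E
```

```text
pics
{'clock': 0.0, 'joints': array([-8.50411632e-01,  3.85552602e-01,  6.61521790e-03, -4.98124349e-04,
       -1.19401185e+00, -2.58624301e-01]), 'joint_vel': array([ 8.99278484e-04, -1.49235057e-03,  2.46608033e-04, -5.45264459e-05,
       -6.49325271e-04,  5.90037955e-05]), 'joint_efforts': array([ 6.50306411e-04, -3.92289734e+01,  1.88401204e+01,  4.18607041e+00,
       -4.63710501e-03, -7.36900802e-06]), 'position': array([ 278.21712523, -558.99856784,  230.21995922]), 'ee_rot': array([-2.28744864e-01,  9.73485786e-01,  1.05888515e-03, -3.01828379e-04]), 'contact_force': array([ 0.40309093, -0.02632641,  0.2894937 ]), 'wrist_torque': array([-0.04275687,  0.02620282,  0.00910809]), 'gripper_width': 85.7000043376989}
side {'K': array([[430.6686473 ,   0.        , 308.23622543],
       [  0.        , 430.6686473 , 194.4715706 ],
       [  0.        ,   0.        ,   1.        ]]), 'dist': array([-0.00988027,  0.        ,  0.        ,  0.        ,  0.        ]), 'world_to_cam': array([[-9.57614357e-01, -2.87521914e-01, -1.74897762e-02,
         5.22557352e+02],
       [ 1.95152737e-01, -6.92234881e-01,  6.94785060e-01,
        -1.82380459e+02],
       [-2.11872963e-01,  6.61922971e-01,  7.19004749e-01,
        -8.42065878e+02],
       [ 0.00000000e+00,  0.00000000e+00,  0.00000000e+00,
         1.00000000e+00]])}
top {'K': array([[405.71013413,   0.        , 311.6759533 ],
       [  0.        , 405.71013413, 198.43969066],
       [  0.        ,   0.        ,   1.        ]]), 'dist': array([-0.01895277,  0.        ,  0.        ,  0.        ,  0.        ]), 'world_to_cam': array([[ 8.86957803e-03, -9.99783200e-01, -1.88383494e-02,
        -1.61910614e+01],
       [ 9.92441127e-01,  6.49530877e-03,  1.22549666e-01,
        -5.52543825e+02],
       [-1.22400736e-01, -1.97829165e-02,  9.92283576e-01,
        -8.53102398e+02],
       [ 0.00000000e+00,  0.00000000e+00,  0.00000000e+00,
         1.00000000e+00]])}
```

View pics/side0.png

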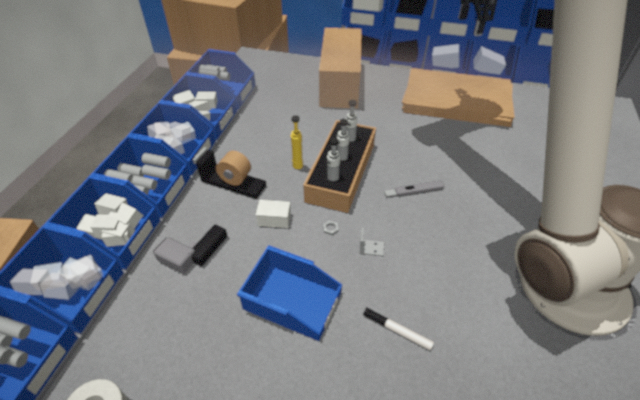

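View pics/top0.png

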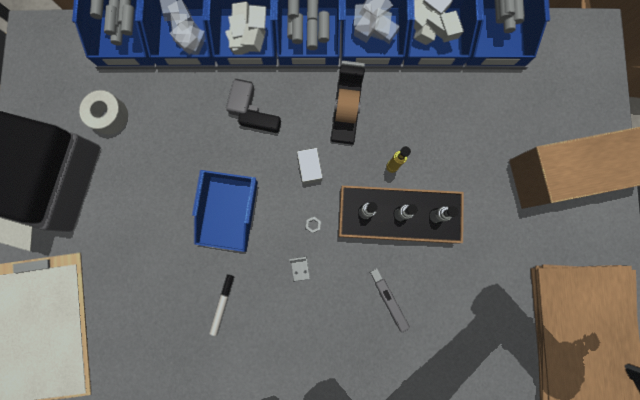

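The side view shows three metal cylinders in the carton, with pads at about (334,150), (343,127) and (352,105). The yellow decoy is at (296,140). The empty bin is at (292,290). In the top view the pads are at (366,207), (405,210) and (446,212), the decoy at (404,152) and the bin at (226,211). By the description I choose the three bare-metal ones. Next I'll measure them and check a close crop.

```bash
cat > h.py <<'E'
import cv2,numpy as np
from bench import arm
def cloud(n,d):
    p=arm.camera_params(n); K,D,T=p["K"],p["dist"],p["world_to_cam"]
    v,u=np.mgrid[0:400,0:640]
    uv=np.stack([u,v],-1).reshape(-1,1,2).astype(np.float64)
    xy=cv2.undistortPoints(uv,K,D).reshape(400,640,2)
    z=d.astype(float)
    c=np.stack([xy[...,0]*z,-xy[...,1]*z,-z],-1)
    R,t=T[:3,:3],T[:3,3]
    W=(c-t)@R
    W[d<=0]=np.nan
    return W
def proj(n,P):
    p=arm.camera_params(n); K,D,T=p["K"],p["dist"],p["world_to_cam"]
    c=np.atleast_2d(P)@T[:3,:3].T+T[:3,3]
    c=c*[1,-1,-1]
    return cv2.projectPoints(c,np.zeros(3),np.zeros(3),K,D)[0].reshape(-1,2)
E
python3 - <<'E'
from h import *
for n in("top","side"):
    im=cv2.imread(f"pics/{n}0.png"); W=cloud(n,np.load(f"{n}0.npy")); np.save(n+"W.npy",W)
    hsv=cv2.cvtColor(im,cv2.COLOR_BGR2HSV)
    boxes={"top":dict(carton=(330,470,180,250),bin=(185,265,165,255)),"side":dict(carton=(300,385,90,215),bin=(230,350,240,340))}[n]
    a=boxes["carton"]; S=W[a[2]:a[3],a[0]:a[1]].reshape(-1,3)
    for lo,hi in((90,112),(112,125),(125,170)):
        m=(S[:,2]>lo)&(S[:,2]<hi); print(n,lo,hi,m.sum())
    # high points clusters
    mask=np.zeros((400,640),np.uint8); 
    mask[a[2]:a[3],a[0]:a[1]]=(W[a[2]:a[3],a[0]:a[1],2]>135)
    k,l,s,c=cv2.connectedComponentsWithStats(mask)
    for i in range(1,k):
        if s[i,4]<4: continue
        Q=W[l==i]; print(n,"pad",c[i],s[i,4],np.median(Q,0).round(1),Q[:,2].max().round(1),Q.min(0).round(1),Q.max(0).round(1))
    m=(S[:,2]>48)&(S[:,2]<66); r=cv2.minAreaRect(S[m][:,:2].astype(np.float32)); print(n,"carton",r,np.median(S[m],0))
    b=boxes["bin"]; S=W[b[2]:b[3],b[0]:b[1]].reshape(-1,3); H=hsv[b[2]:b[3],b[0]:b[1]].reshape(-1,3)
    m=(H[:,1]>150)&(abs(H[:,0]-112)<15)
    S=S[m]; print(n,"bin",np.nanmin(S,0),np.nanmax(S,0), cv2.minAreaRect(S[np.isfinite(S[:,0])][:,:2].astype(np.float32)))
im=cv2.imread("pics/side0.png")[80:220,280:400]; cv2.imwrite("pics/c1.png",cv2.resize(im,None,fx=4,fy=4,interpolation=2))
im=cv2.imread("pics/top0.png")[140:250,330:480]; cv2.imwrite("pics/c2.png",cv2.resize(im,None,fx=5,fy=5,interpolation=2))
E
```

```text
top 90 112 82
top 112 125 258
top 125 170 319
top pad [371.2967033  206.91208791] 91 [ 521.9 -125.4  159.1] 162.4 [ 512.4 -134.8  152. ] [ 531.4 -116.4  162.4]
top pad [411.46315789 209.25263158] 95 [ 518.7 -200.3  157.6] 161.5 [ 509.1 -211.5  150.2] [ 528.2 -191.5  161.5]
top pad [452.26732673 211.21782178] 101 [ 515.2 -275.5  160.9] 163.7 [ 505.8 -287.1  136. ] [ 524.4 -266.8  163.7]
top carton ((518.7357788085938, -201.98422241210938), (259.4544372558594, 108.59004211425781), 87.34610748291016) [ 514.134966   -196.67493198   55.1010614 ]
top bin [460.28785108 128.49135619  14.49558681] [604.88098647 241.70111574  59.22788556] ((525.9508056640625, 177.72128295898438), (109.45906829833984, 147.10165405273438), 82.39695739746094)
side 90 112 247
side 112 125 232
side 125 170 273
side pad [352.43055556 104.66666667] 72 [ 514.9 -272.   157.1] 162.7 [ 506.5 -283.2  135.1] [ 524.3 -265.3  162.7]
side pad [343.54929577 123.08450704] 71 [ 518.8 -196.5  155.2] 159.1 [ 510.7 -209.5  136.3] [ 528.3 -188.   159.1]
side pad [333.90588235 142.71764706] 85 [ 522.2 -122.   156.1] 160.5 [ 513.3 -134.8  135.6] [ 532.  -114.8  160.5]
side carton ((543.12451171875, -272.70391845703125), (174.53347778320312, 421.9175109863281), 5.9142279624938965) [ 509.26327754 -171.32821368   53.85001695]
side bin [438.8944687  122.92665062   2.76232261] [607.93547192 243.21890868  50.95512719] ((522.860595703125, 181.49871826171875), (110.20842742919922, 158.09652709960938), 82.38652038574219)
```

View pics/c1.png

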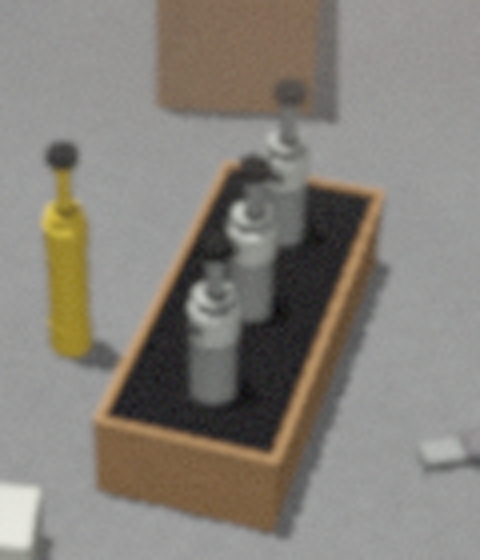

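View pics/c2.png

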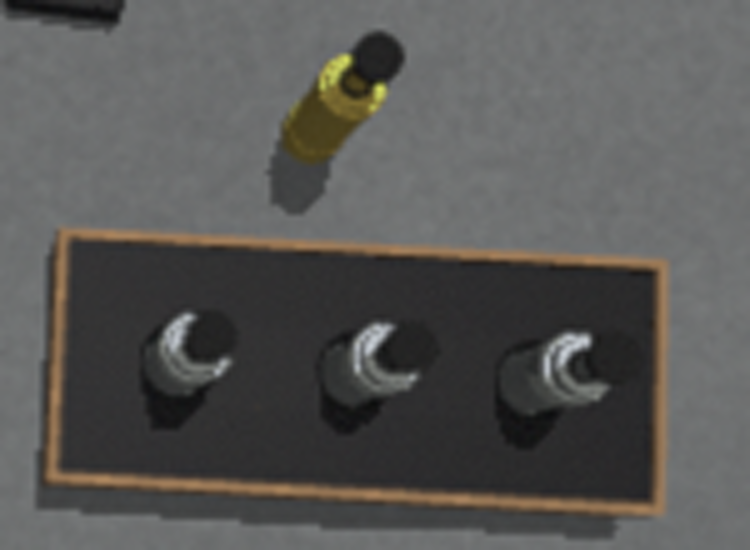

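The crops confirm three bare-metal cylinders in the carton pockets, with the yellow decoy outside on the bench. The pad positions match the pocket spacing: (522,-125), (519,-200) and (515,-276), tops at about 160 mm. Carton yaw is about -2.65°. I'll start above the right-most cylinder, with the jaws turned across the row.

drive_tool:
  steps:
    - [-0.0282,0.0123,0,0,0]
    - [-0.0282,0.0123,0,0,0]
    - [-0.0282,0.0123,0,0,0]
    - [-0.0282,0.0123,0,0,0]
    - [-0.0282,0.0123,0,0,0]
    - [-0.0282,0.0123,0,0,0]
    - [-0.0282,0.0123,0,0,0]
    - [-0.0282,0.0123,0,0,0]
    - [-0.0282,0.0123,0,0,0]
    - [-0.0282,0.0123,0,0,0]
    - [-0.0282,0.0123,0,0,0]
    - [-0.0282,0.0123,0,0,0]
    - [0,0,0,-7.59,0]
    - [0,0,0,-7.59,0]
    - [0,0,0,-7.59,0]
    - [0,0,0,-7.59,0]
    - [0,0,0,-7.59,0]
    - [0,0,0,-7.59,0]
    - [0,0,0,-7.59,0]
    - [0,0,0,-7.59,0]

```text
clock: 2.1
position: [515.3, -276.4, 230.7]
ee_rot: [-0.691, 0.722, 0.001, -0.0]
contact_force: [-0.5, 0.0, 0.3]
gripper_width: -0.0
```

drive_tool:
  steps:
    - [0,0,0,0,0]
    - [0,0,0,0,0]

```text
clock: 2.3
position: [515.5, -276.5, 230.9]
ee_rot: [-0.688, 0.725, 0.0, -0.0]
contact_force: [-0.2, 0.6, 0.6]
gripper_width: 0.3
```

drive_tool:
  steps:
    - [0,0,0.015,0,0]
    - [0,0,0.02,0,0]
    - [0,0,0.018,0,0]
    - [0,0,0.008,0,0]
    - [0,0,0.002,0,0]
    - [0,0,0,0,0]
    - [0,0,0,0,0]

```text
clock: 3.0
position: [516.3, -276.8, 169.3]
ee_rot: [-0.689, 0.724, -0.001, 0.0]
contact_force: [1.2, -0.8, 0.0]
gripper_width: -0.0
```

Run:
```python
from h import *
im,d=arm.get_image("side"); cv2.imwrite("pics/p1.png",cv2.resize(im[50:220,260:460],None,fx=4,fy=3.5,interpolation=2))
```

```text
(no output)
```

View pics/p1.png

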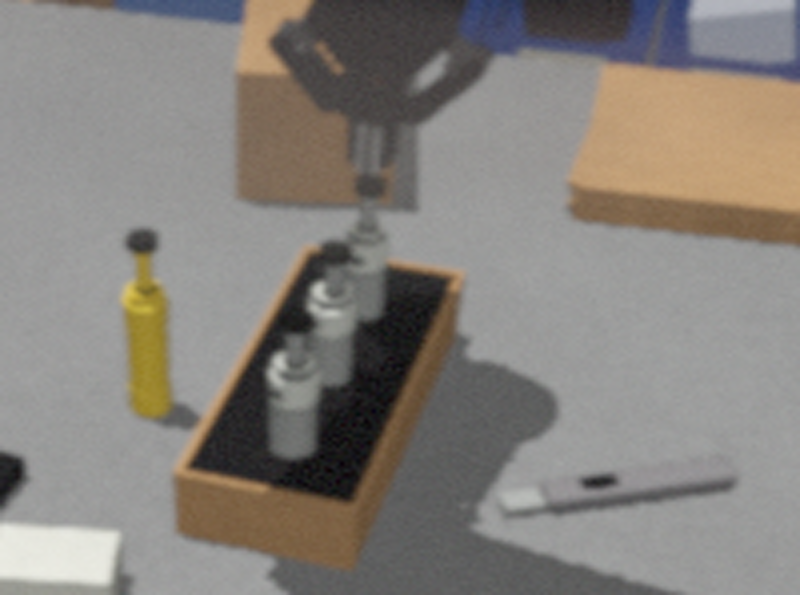

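The closed fingers are centred over the right pad at about crop (370,165). I'll press slowly.

drive_tool:
  steps:
    - [0,0,0.001,0,0]
    - [0,0,0.001,0,0]
    - [0,0,0.001,0,0]
    - [0,0,0.001,0,0]
    - [0,0,0.001,0,0]
    - [0,0,0.001,0,0]
    - [0,0,0.001,0,0]
    - [0,0,0.001,0,0]
    - [0,0,0.001,0,0]
    - [0,0,0.001,0,0]
    - [0,0,0,0,0]

```text
clock: 4.15
position: [515.9, -276.7, 158.8]
ee_rot: [-0.69, 0.724, -0.0, 0.0]
contact_force: [-1.0, 0.3, 3.4]
gripper_width: 0.1
```

drive_tool:
  steps:
    - [0,0,0.001,0,0]
    - [0,0,0.001,0,0]
    - [0,0,0.001,0,0]
    - [0,0,0,0,0]

```text
clock: 4.55
position: [515.7, -276.6, 155.1]
ee_rot: [-0.689, 0.724, 0.0, -0.0]
contact_force: [0.5, 0.7, 3.0]
gripper_width: 0.4
```

drive_tool:
  steps:
    - [0,0,0.001,0,0]
    - [0,0,0.001,0,0]
    - [0,0,0,0,0]

```text
clock: 4.85
position: [515.6, -276.6, 153.1]
ee_rot: [-0.689, 0.724, 0.0, -0.0]
contact_force: [-0.7, -0.1, 1.7]
gripper_width: -0.0
```

drive_tool:
  steps:
    - [0,0,0.001,0,0]
    - [0,0,0.001,0,0]

```text
clock: 5.05
position: [515.7, -276.6, 151.3]
ee_rot: [-0.689, 0.724, -0.0, 0.0]
contact_force: [-0.4, -0.7, 3.8]
gripper_width: -0.3
```

drive_tool:
  steps:
    - [0,0,0.001,0,0]
    - [0,0,0.0005,0,0]

```text
clock: 5.25
position: [515.9, -276.7, 150.1]
ee_rot: [-0.69, 0.724, -0.0, 0.0]
contact_force: [-0.4, 0.2, 6.1]
gripper_width: 0.2
```

drive_tool:
  steps:
    - [0,0,0.001,0,0]
    - [0,0,0.0005,0,0]

```text
clock: 5.45
position: [516.2, -276.9, 149.3]
ee_rot: [-0.69, 0.724, -0.001, 0.0]
contact_force: [-0.3, 0.5, 7.8]
gripper_width: -0.1
```

drive_tool:
  steps:
    - [0,0,0,0,0]

```text
clock: 5.55
position: [516.1, -276.9, 149.3]
ee_rot: [-0.69, 0.724, -0.001, 0.0]
contact_force: [-0.7, 0.1, 6.7]
gripper_width: -0.0
```

drive_tool:
  steps:
    - [0,0,0,0,0]

```text
clock: 5.65
position: [516.1, -276.8, 149.2]
ee_rot: [-0.69, 0.724, -0.001, 0.0]
contact_force: [-0.1, 0.3, 6.5]
gripper_width: 0.2
```

The force rose from about 3 N to about 6.7 N and stays there, above the 5 N a sound rod takes. One 0.7 mm confirming step is safe, because it should read about 9 N.

drive_tool:
  steps:
    - [0,0,0.0007,0,0]
    - [0,0,0,0,0]

```text
clock: 5.85
position: [516.3, -277.0, 148.9]
ee_rot: [-0.69, 0.724, -0.001, 0.0]
contact_force: [-1.2, 0.4, 8.3]
gripper_width: 0.0
```

The stiffening is confirmed: about 8.3 N with the rod about 16 mm in, so this is the faulty one. I'll lift off, check how far it springs back, then go to the middle cylinder.

drive_tool:
  steps:
    - [0,0,-0.003,0,0]
    - [0,0,-0.01,0,0]
    - [0,0,-0.013,0,0]
    - [-0.012,0,0,0,0]
    - [-0.02,0,0,0,0]
    - [-0.02,0,0,0,0]
    - [-0.017,0.0014,0,0,0]
    - [-0.008,0,0,0,0]
    - [0,0,0,0,0]
    - [0,0,0,0,0]

```text
clock: 6.85
position: [518.1, -199.6, 173.7]
ee_rot: [-0.69, 0.724, -0.0, 0.0]
contact_force: [-0.4, -0.1, -0.8]
gripper_width: -0.0
```

```bash
cat > look.py <<'E'
import sys
from h import *
tag=sys.argv[1]
im,d=arm.get_image("side"); cv2.imwrite(f"pics/{tag}.png",cv2.resize(im[50:220,260:460],None,fx=4,fy=3.5,interpolation=2))
W=cloud("side",d); cx=W
for n,(x,y) in dict(L=(522,-123.5),M=(518.8,-199),R=(515.4,-275)).items():
    m=(np.hypot(W[...,0]-x,W[...,1]-y)<11)&(W[...,2]>118)&(W[...,2]<172)
    z=W[m][:,2]; print(n,m.sum(),"pad top ~",np.percentile(z,[70,85,95]).round(1) if m.sum()>5 else None)
E
python3 look.py p2
```

```text
L 141 pad top ~ [155.8 157.7 158.9]
M 123 pad top ~ [155.4 157.3 158.1]
R 75 pad top ~ [144.4 147.6 148.7]
```

View pics/p2.png

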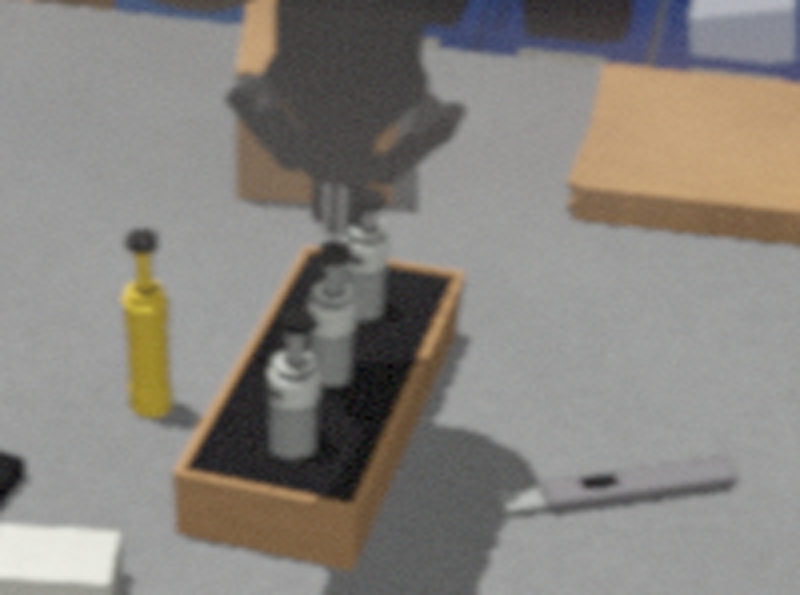

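The right pad now sits about 10 mm lower than the others, with the rod about 15 mm in, and the fingers are over the middle pad. Pressing the middle one.

drive_tool:
  steps:
    - [0,0,0.004,0,0]
    - [0,0,0.004,0,0]
    - [0,0,0.002,0,0]
    - [0,0,0.001,0,0]
    - [0,0,0.001,0,0]
    - [0,0,0.001,0,0]
    - [0,0,0.001,0,0]
    - [0,0,0.001,0,0]
    - [0,0,0.001,0,0]
    - [0,0,0.001,0,0]
    - [0,0,0.001,0,0]
    - [0,0,0.001,0,0]
    - [0,0,0.001,0,0]
    - [0,0,0.001,0,0]
    - [0,0,0.001,0,0]
    - [0,0,0,0,0]

```text
clock: 8.5
position: [518.1, -199.6, 151.5]
ee_rot: [-0.689, 0.724, -0.0, 0.0]
contact_force: [0.7, 0.4, 2.6]
gripper_width: -0.3
```

drive_tool:
  steps:
    - [0,0,0.001,0,0]
    - [0,0,0.001,0,0]

```text
clock: 8.7
position: [518.2, -199.6, 149.6]
ee_rot: [-0.689, 0.724, -0.0, 0.0]
contact_force: [-0.4, -0.6, 3.9]
gripper_width: -0.2
```

drive_tool:
  steps:
    - [0,0,0.001,0,0]
    - [0,0,0.001,0,0]

```text
clock: 8.9
position: [518.1, -199.6, 147.6]
ee_rot: [-0.689, 0.724, -0.0, 0.0]
contact_force: [0.7, 0.3, 4.4]
gripper_width: 0.3
```

drive_tool:
  steps:
    - [0,0,0.001,0,0]
    - [0,0,0.0005,0,0]

```text
clock: 9.1
position: [518.1, -199.6, 146.0]
ee_rot: [-0.689, 0.724, 0.0, -0.0]
contact_force: [-1.4, -0.1, 4.4]
gripper_width: 0.1
```

drive_tool:
  steps:
    - [0,0,0.001,0,0]
    - [0,0,0.001,0,0]

```text
clock: 9.3
position: [518.1, -199.6, 144.1]
ee_rot: [-0.689, 0.724, -0.0, 0.0]
contact_force: [0.9, 0.4, 5.4]
gripper_width: 0.3
```

drive_tool:
  steps:
    - [0,0,0.001,0,0]
    - [0,0,0.001,0,0]

```text
clock: 9.5
position: [518.1, -199.6, 142.0]
ee_rot: [-0.689, 0.724, -0.0, 0.0]
contact_force: [-0.0, -0.4, 4.3]
gripper_width: 0.1
```

drive_tool:
  steps:
    - [0,0,0.001,0,0]
    - [0,0,0.001,0,0]
    - [0,0,0.001,0,0]

```text
clock: 9.8
position: [518.1, -199.6, 139.0]
ee_rot: [-0.689, 0.724, -0.0, 0.0]
contact_force: [-0.6, -0.2, 4.3]
gripper_width: -0.1
```

drive_tool:
  steps:
    - [0,0,0.001,0,0]
    - [0,0,0.0005,0,0]
    - [0,0,0,0,0]

```text
clock: 10.1
position: [518.0, -199.6, 137.4]
ee_rot: [-0.689, 0.724, 0.0, -0.0]
contact_force: [-0.7, -1.0, 3.3]
gripper_width: 0.1
```

drive_tool:
  steps:
    - [0,0,0.001,0,0]
    - [0,0,0.0005,0,0]
    - [0,0,0,0,0]

```text
clock: 10.4
position: [518.0, -199.6, 136.0]
ee_rot: [-0.689, 0.724, 0.0, -0.0]
contact_force: [-0.0, 0.6, 2.6]
gripper_width: -0.2
```

drive_tool:
  steps:
    - [0,0,0.001,0,0]
    - [0,0,0,0,0]

```text
clock: 10.6
position: [518.0, -199.6, 135.0]
ee_rot: [-0.689, 0.724, 0.0, -0.0]
contact_force: [0.1, 0.7, 2.5]
gripper_width: -0.1
```

drive_tool:
  steps:
    - [0,0,0.0007,0,0]
    - [0,0,0,0,0]

```text
clock: 10.8
position: [518.1, -199.6, 134.5]
ee_rot: [-0.689, 0.724, -0.0, 0.0]
contact_force: [0.4, 0.2, 3.9]
gripper_width: 0.3
```

drive_tool:
  steps:
    - [0,0,0.0007,0,0]
    - [0,0,0,0,0]

```text
clock: 11.0
position: [518.2, -199.7, 134.0]
ee_rot: [-0.69, 0.724, -0.0, 0.0]
contact_force: [-0.8, 1.0, 5.3]
gripper_width: 0.3
```

drive_tool:
  steps:
    - [0,0,0.0007,0,0]
    - [0,0,0,0,0]

```text
clock: 11.2
position: [518.3, -199.7, 133.7]
ee_rot: [-0.69, 0.724, -0.0, 0.0]
contact_force: [-1.1, -0.0, 7.1]
gripper_width: 0.3
```

drive_tool:
  steps:
    - [0,0,0.0007,0,0]
    - [0,0,0,0,0]

```text
clock: 11.4
position: [518.5, -199.8, 133.3]
ee_rot: [-0.69, 0.724, -0.001, 0.0]
contact_force: [-1.5, -0.3, 7.6]
gripper_width: 0.0
```

The middle rod is home: the cushion came in at about z=134.5 and the force rose to 7.6 N. Next is the left one.

drive_tool:
  steps:
    - [0,0,-0.003,0,0]
    - [0,0,-0.01,0,0]
    - [0,0,-0.02,0,0]
    - [0,0,-0.007,0,0]
    - [-0.01,0,0,0,0]
    - [-0.02,0,0,0,0]
    - [-0.02,0,0,0,0]
    - [-0.017,0,0,0,0]
    - [-0.0085,0,0,0,0]
    - [0,0,0,0,0]
    - [0,0,0,0,0]

```text
clock: 12.5
position: [521.6, -124.2, 171.9]
ee_rot: [-0.69, 0.724, 0.0, -0.0]
contact_force: [0.2, -1.3, 0.3]
gripper_width: -0.3
```

```bash
python3 look.py p3
```

```text
L 144 pad top ~ [156.1 157.9 158.8]
M 63 pad top ~ [132.3 132.9 133.7]
R 25 pad top ~ [148.6 149.1 150. ]
```

View pics/p3.png

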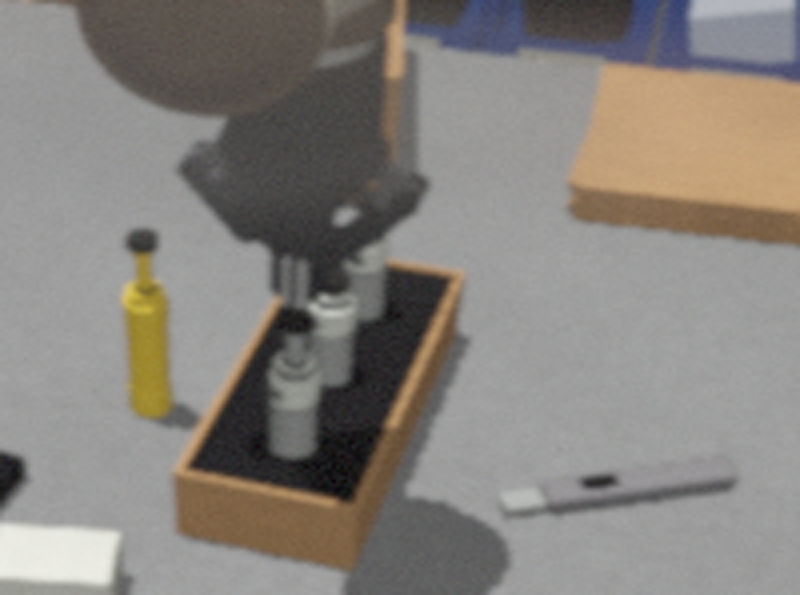

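The middle pad now sits at its home height, and the fingers are over the left pad. Pressing the left one.

drive_tool:
  steps:
    - [0,0,0.004,0,0]
    - [0,0,0.004,0,0]
    - [0,0,0.002,0,0]
    - [0,0,0.001,0,0]
    - [0,0,0.001,0,0]
    - [0,0,0.001,0,0]
    - [0,0,0.001,0,0]
    - [0,0,0.001,0,0]
    - [0,0,0.001,0,0]
    - [0,0,0.001,0,0]
    - [0,0,0.001,0,0]
    - [0,0,0.001,0,0]
    - [0,0,0.001,0,0]
    - [0,0,0,0,0]

```text
clock: 13.95
position: [521.8, -124.2, 152.1]
ee_rot: [-0.689, 0.724, 0.0, 0.0]
contact_force: [-1.0, -0.3, 2.7]
gripper_width: 0.0
```

drive_tool:
  steps:
    - [0,0,0.001,0,0]
    - [0,0,0.001,0,0]

```text
clock: 14.15
position: [521.9, -124.2, 150.3]
ee_rot: [-0.69, 0.724, -0.0, 0.0]
contact_force: [0.1, 0.2, 2.0]
gripper_width: 0.2
```

drive_tool:
  steps:
    - [0,0,0.001,0,0]
    - [0,0,0.001,0,0]

```text
clock: 14.35
position: [521.9, -124.2, 148.2]
ee_rot: [-0.689, 0.724, -0.0, 0.0]
contact_force: [0.7, 0.4, 3.2]
gripper_width: -0.0
```

drive_tool:
  steps:
    - [0,0,0.001,0,0]
    - [0,0,0.001,0,0]

```text
clock: 14.55
position: [521.8, -124.2, 146.2]
ee_rot: [-0.689, 0.724, -0.0, 0.0]
contact_force: [0.1, 0.2, 2.8]
gripper_width: -0.1
```

drive_tool:
  steps:
    - [0,0,0.001,0,0]
    - [0,0,0.001,0,0]

```text
clock: 14.75
position: [521.8, -124.2, 144.2]
ee_rot: [-0.689, 0.724, -0.0, 0.0]
contact_force: [0.2, -0.4, 2.2]
gripper_width: -0.0
```

drive_tool:
  steps:
    - [0,0,0.001,0,0]
    - [0,0,0.001,0,0]

```text
clock: 14.95
position: [521.8, -124.2, 142.2]
ee_rot: [-0.689, 0.724, -0.0, 0.0]
contact_force: [0.1, 0.1, 3.4]
gripper_width: -0.3
```

drive_tool:
  steps:
    - [0,0,0.001,0,0]
    - [0,0,0.001,0,0]
    - [0,0,0.001,0,0]

```text
clock: 15.25
position: [521.8, -124.2, 139.2]
ee_rot: [-0.689, 0.724, -0.0, 0.0]
contact_force: [0.1, -0.0, 3.7]
gripper_width: 0.4
```

drive_tool:
  steps:
    - [0,0,0.001,0,0]
    - [0,0,0.001,0,0]
    - [0,0,0.001,0,0]
    - [0,0,0,0,0]

```text
clock: 15.65
position: [521.7, -124.2, 136.1]
ee_rot: [-0.689, 0.724, 0.0, -0.0]
contact_force: [-0.3, -0.6, 1.7]
gripper_width: -0.0
```

drive_tool:
  steps:
    - [0,0,0.001,0,0]
    - [0,0,0,0,0]

```text
clock: 15.85
position: [521.7, -124.2, 135.1]
ee_rot: [-0.689, 0.724, 0.0, -0.0]
contact_force: [0.4, 0.2, 3.0]
gripper_width: -0.1
```

drive_tool:
  steps:
    - [0,0,0.001,0,0]
    - [0,0,0,0,0]

```text
clock: 16.05
position: [521.8, -124.2, 134.4]
ee_rot: [-0.69, 0.724, -0.0, -0.0]
contact_force: [-0.3, 0.3, 3.6]
gripper_width: 0.3
```

drive_tool:
  steps:
    - [0,0,0.001,0,0]
    - [0,0,0,0,0]

```text
clock: 16.25
position: [522.0, -124.3, 133.7]
ee_rot: [-0.69, 0.724, -0.0, 0.0]
contact_force: [-0.0, 0.1, 5.7]
gripper_width: 0.2
```

drive_tool:
  steps:
    - [0,0,0.001,0,0]
    - [0,0,0,0,0]

```text
clock: 16.45
position: [522.2, -124.3, 133.2]
ee_rot: [-0.69, 0.724, -0.001, 0.0]
contact_force: [-0.9, -0.4, 6.8]
gripper_width: -0.2
```

drive_tool:
  steps:
    - [0,0,0.0005,0,0]
    - [0,0,0,0,0]

```text
clock: 16.65
position: [522.4, -124.4, 133.0]
ee_rot: [-0.69, 0.724, -0.001, 0.0]
contact_force: [-0.6, -0.2, 8.5]
gripper_width: -0.1
```

The left rod is home too, at 8.5 N on the cushion. I'll go back above the faulty right cylinder with the jaws opening to 60 mm.

drive_tool:
  steps:
    - [0,0,-0.003,0,0]
    - [0,0,-0.015,0,0]
    - [0,0,-0.03,0,0]
    - [0,0,-0.027,0,0]
    - [0.015,0,0,0,0]
    - [0.03,0,0,0,0.06]
    - [0.035,0,0,0,0.06]
    - [0.035,-0.001,0,0,0.06]
    - [0.025,0,0,0,0.06]
    - [0.01,0,0,0,0.06]
    - [0,0,0,0,0.06]
    - [0,0,0,0,0.06]

```text
clock: 17.85
position: [514.9, -273.5, 206.0]
ee_rot: [-0.689, 0.724, 0.001, -0.0]
contact_force: [-0.0, -1.2, -0.8]
gripper_width: 59.7
```

```bash
python3 look.py p4
python3 - <<'E'
from h import *
im,d=arm.get_image("top"); np.save("t1.npy",d)
cv2.imwrite("pics/p4t.png",cv2.resize(im[140:260,320:490],None,fx=4,fy=4,interpolation=2))
W=cloud("top",d)
for n,(x,y) in dict(L=(522,-124.5),M=(518.8,-200)).items():
    m=(np.hypot(W[...,0]-x,W[...,1]-y)<9)&(W[...,2]>118)
    print(n,m.sum(),np.median(W[m],0).round(1))
E
```

```text
L 90 pad top ~ [132.8 133.5 134.6]
M 82 pad top ~ [132.1 132.7 133.3]
R 105 pad top ~ [146.6 147.8 148.7]
L 250 [ 522.  -124.3  558.1]
M 319 [ 518.5 -200.2  543. ]
```

View pics/p4.png

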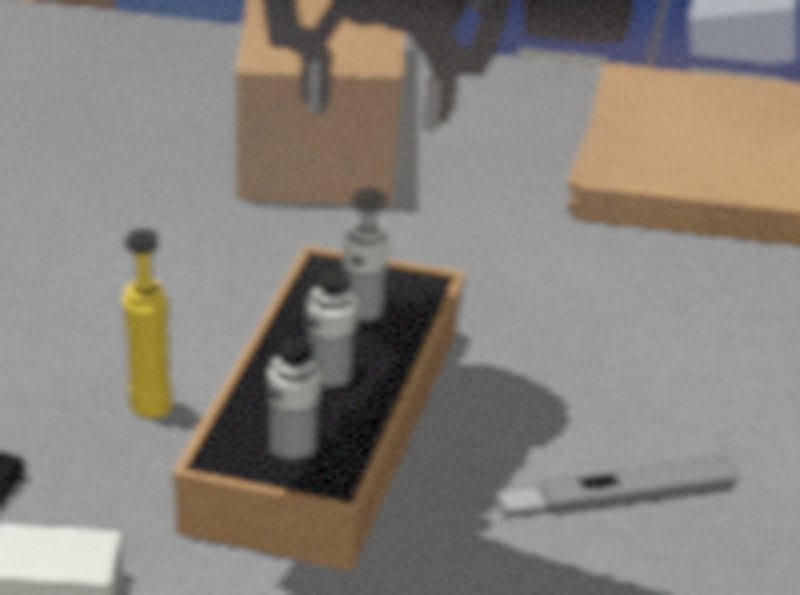

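View pics/p4t.png

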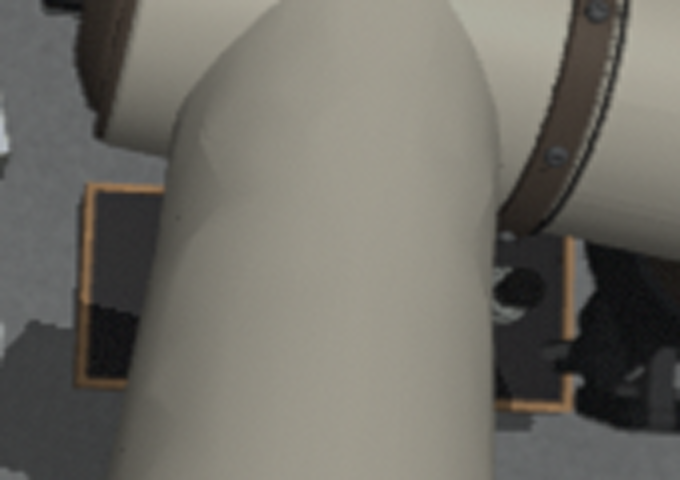

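The left and middle pads are at home height. The right rod is still partly out, with its pad at about z=149. The fingers straddle the right cylinder's axis, so I'll descend.

drive_tool:
  steps:
    - [0,0,0.01,0,0.06]
    - [0,0,0.02,0,0.06]
    - [0,0,0.025,0,0.06]
    - [0,0,0.015,0,0.06]
    - [0,0,0.01,0,0.06]
    - [0,0,0,0,0.06]

```text
clock: 18.55
position: [514.5, -273.3, 125.0]
ee_rot: [-0.69, 0.724, 0.002, -0.001]
contact_force: [-0.7, 0.3, 0.3]
gripper_width: 60.0
```

```bash
python3 look.py p5
```

```text
L 89 pad top ~ [132.6 133.3 133.9]
M 79 pad top ~ [132.3 133.2 133.8]
R 108 pad top ~ [146.8 148.3 149.1]
```

View pics/p5.png

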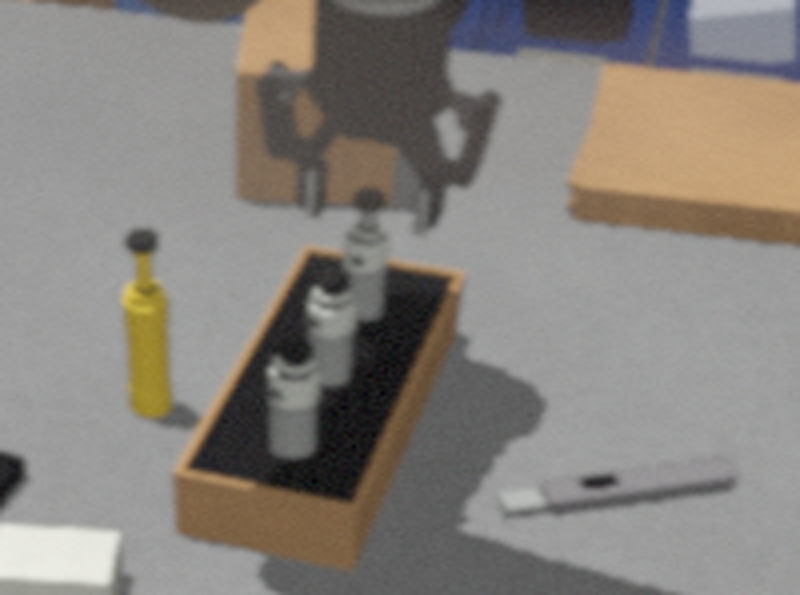

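The fingers straddle the pad, at crop (315,200) and (430,215) with the pad at (368,200). I'll go down to the front cap.

drive_tool:
  steps:
    - [0,0,0.01,0,0.06]
    - [0,0,0.01,0,0.06]
    - [0,0,0.01,0,0.06]
    - [0,0,0.005,0,0.06]
    - [0,0,0.003,0,0.06]
    - [0,0,0,0,0.06]

```text
clock: 19.2
position: [515.2, -274.1, 88.3]
ee_rot: [-0.689, 0.724, 0.0, -0.0]
contact_force: [0.7, 0.1, -0.1]
gripper_width: 59.8
```

drive_tool:
  steps:
    - [0,0,0,0,0.05]
    - [0,0,0,0,0.04]
    - [0,0,0,0,0.035]
    - [0,0,0,0,0.03]
    - [0,0,0,0,0.025]
    - [0,0,0,0,0.02]
    - [0,0,0,0,0.02]

```text
clock: 19.9
position: [515.7, -274.2, 89.3]
ee_rot: [-0.69, 0.724, -0.0, 0.0]
contact_force: [0.1, 0.2, 3.8]
gripper_width: 25.9
```

```bash
python3 look.py p6
```

```text
L 88 pad top ~ [132.2 133.2 134.3]
M 80 pad top ~ [132.3 133.5 134. ]
R 101 pad top ~ [147.8 149.  164.6]
```

View pics/p6.png

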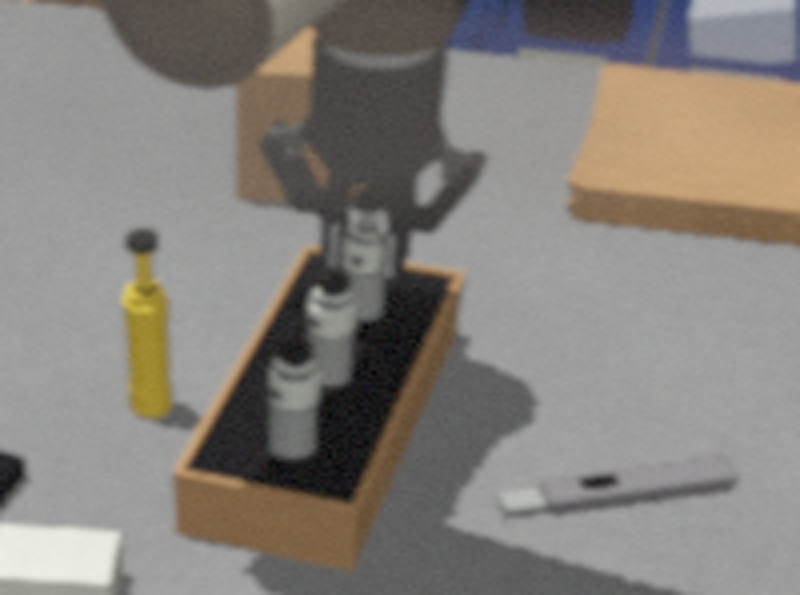

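Run:
```python
from h import *
print(arm.read_state()["contact_force"],arm.read_state()["gripper_width"],arm.read_state()["position"])
im,d=arm.get_image("side"); cv2.imwrite("pics/p7.png",cv2.resize(im[85:150,325:385],None,fx=9,fy=9,interpolation=2))
print(proj("side",[[515.4,-275,z] for z in (14,54,92,114,122,150)]).round(1)-[325,85])
```

```text
[-1.32639706 -0.09100021  3.56609117] 25.99420848378557 [ 515.72043868 -274.21407561   89.34556551]
[[24.6 64.1]
 [25.4 52. ]
 [26.2 39.9]
 [26.7 32.6]
 [26.9 29.9]
 [27.5 20.2]]
```

View pics/p7.png

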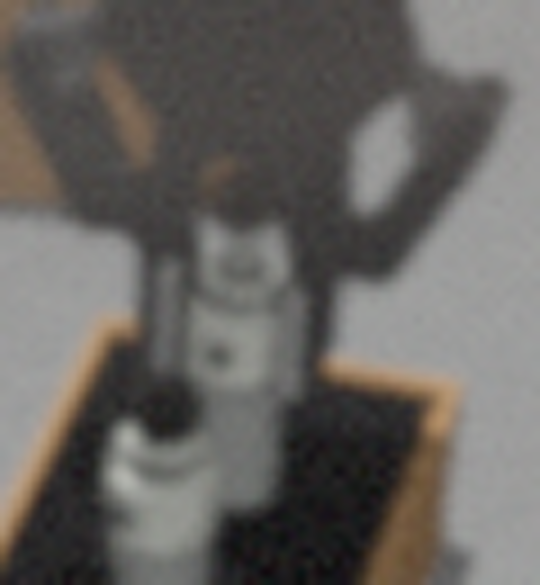

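The fingers hold the front cap at crop (240,330). The reading is 26 mm for a 28 mm cap, so I'll do a slow trial lift and check.

drive_tool:
  steps:
    - [0,0,-0.002,0,0.02]
    - [0,0,-0.004,0,0.02]
    - [0,0,-0.004,0,0.02]
    - [0,0,-0.002,0,0.02]
    - [0,0,0,0,0.02]
    - [0,0,0,0,0.02]

```text
clock: 20.6
position: [515.1, -273.9, 100.6]
ee_rot: [-0.689, 0.724, 0.0, -0.0]
contact_force: [-0.4, 1.1, -2.6]
gripper_width: 26.4
```

Run:
```python
from h import *
print(arm.read_state()["contact_force"],arm.read_state()["gripper_width"],arm.read_state()["position"])
im,d=arm.get_image("side"); cv2.imwrite("pics/p8.png",cv2.resize(im[85:150,325:385],None,fx=9,fy=9,interpolation=2))
```

```text
[-0.36731178  1.10434808 -2.56717958] 26.4247733255848 [ 515.08812506 -273.94691955  100.63413128]
```

View pics/p8.png

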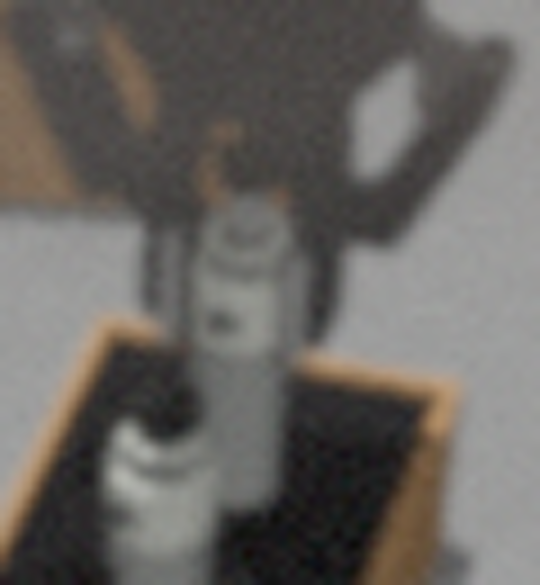

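It's held: the cap moved up about 4 px for the 12 mm lift, and the force of -2.6 N matches the 3 N weight. I'll lift clear of the other pads.

drive_tool:
  steps:
    - [0,0,-0.005,0,0.02]
    - [0,0,-0.01,0,0.02]
    - [0,0,-0.015,0,0.02]
    - [0,0,-0.02,0,0.02]
    - [0,0,-0.02,0,0.02]
    - [0,0,-0.02,0,0.02]
    - [0,0,-0.02,0,0.02]
    - [0,0,-0.02,0,0.02]
    - [0,0,-0.015,0,0.02]
    - [0,0,-0.01,0,0.02]
    - [0,0,-0.005,0,0.02]
    - [0,0,0,0,0.02]
    - [0,0,0,0,0.02]

```text
clock: 21.95
position: [514.9, -273.8, 260.0]
ee_rot: [-0.689, 0.724, 0.001, -0.0]
contact_force: [-0.0, -0.4, -3.4]
gripper_width: 25.9
```

Run:
```python
from h import *
print(arm.read_state()["contact_force"],arm.read_state()["gripper_width"],arm.read_state()["position"])
im,d=arm.get_image("side"); cv2.imwrite("pics/p9.png",cv2.resize(im[0:220,220:460],None,fx=3,fy=2.7,interpolation=2))
# bin fit from saved start clouds: rim points (z>50) and floor
for n in("top","side"):
    W=np.load(n+"W.npy"); im=cv2.imread(f"pics/{n}0.png"); hsv=cv2.cvtColor(im,cv2.COLOR_BGR2HSV)
    m=(hsv[...,1]>120)&(abs(hsv[...,0].astype(int)-112)<15)&(W[...,0]>430)&(W[...,0]<620)&(W[...,1]>110)&(W[...,1]<255)&(W[...,2]<75)
    a=np.radians(-7.6); R=np.array([[np.cos(a),np.sin(a)],[-np.sin(a),np.cos(a)]])
    q=(W[m][:,:2]-[523,181.5])@R.T; z=W[m][:,2]
    for lo,hi in((-5,10),(10,26),(26,50),(50,70)):
        k=(z>lo)&(z<hi)
        if k.sum()>10: print(n,lo,hi,k.sum(),np.percentile(q[k],[1,99],axis=0).round(1).tolist())
```

```text
[-0.02791272 -0.4206656  -3.42355995] 25.869768324198315 [ 514.92033161 -273.83467136  259.96882776]
top -5 10 2841 [[-74.3, -45.0], [75.6, 50.5]]
top 10 26 300 [[-78.1, -58.5], [76.8, 51.4]]
top 26 50 454 [[-79.1, -58.4], [76.8, 51.4]]
top 50 70 618 [[-34.3, -63.2], [80.1, 57.7]]
side -5 10 3049 [[-69.3, -54.5], [76.9, 54.6]]
side 10 26 781 [[-79.1, -55.3], [77.8, 55.4]]
side 26 50 1156 [[-78.5, -55.4], [77.9, 55.3]]
side 50 70 878 [[-33.2, -60.9], [80.1, 59.8]]
```

View pics/p9.png

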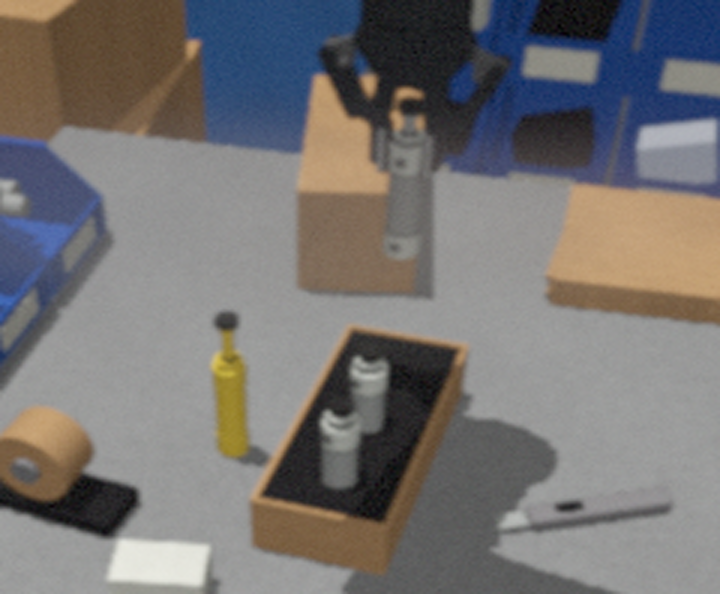

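The cylinder hangs upright and well clear of the carton. The bin-centre fit agrees at (523,181), with extents of about ±79 by ±57. I'll travel over it.

drive_tool:
  steps:
    - [-0.008,0,0,0,0.02]
    - [-0.016,0.001,0,0,0.02]
    - [-0.024,0.001,0,0,0.02]
    - [-0.03,0.001,0,0,0.02]
    - [-0.03,0.001,0,0,0.02]
    - [-0.03,0.001,0,0,0.02]
    - [-0.03,0.001,0,0,0.02]
    - [-0.03,0.001,0,0,0.02]
    - [-0.03,0.001,0,0,0.02]
    - [-0.03,0.001,0,0,0.02]
    - [-0.03,0.001,0,0,0.02]
    - [-0.03,0.001,0,0,0.02]
    - [-0.03,0.001,0,0,0.02]
    - [-0.03,0.001,0,0,0.02]
    - [-0.03,0.001,0,0,0.02]
    - [-0.024,0.001,0,0,0.02]
    - [-0.016,0,0,0,0.02]
    - [-0.008,0,0,0,0.02]
    - [0,0,0,0,0.02]
    - [0,0,0,0,0.02]

```text
clock: 24.0
position: [522.6, 181.6, 260.7]
ee_rot: [-0.689, 0.724, 0.0, -0.0]
contact_force: [-0.3, -0.4, -4.4]
gripper_width: 25.8
```

Run:
```python
from h import *
print(arm.read_state()["contact_force"],arm.read_state()["gripper_width"],arm.read_state()["position"])
im,d=arm.get_image("side"); cv2.imwrite("pics/p10.png",im)
im,d=arm.get_image("top"); cv2.imwrite("pics/p10t.png",im)
```

```text
[-0.31531474 -0.40160623 -4.36041065] 25.834049452934142 [522.58614119 181.56531479 260.69150193]
```

View pics/p10.png

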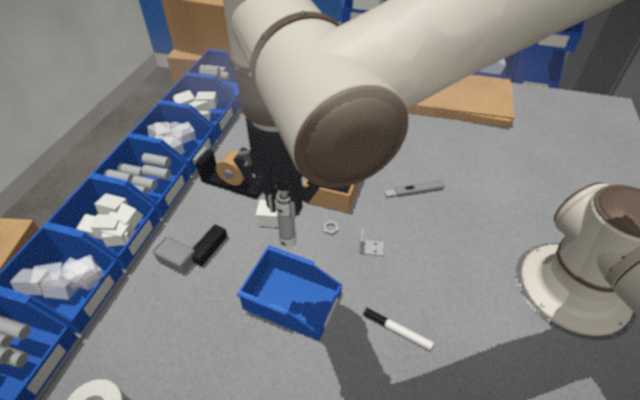

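View pics/p10t.png

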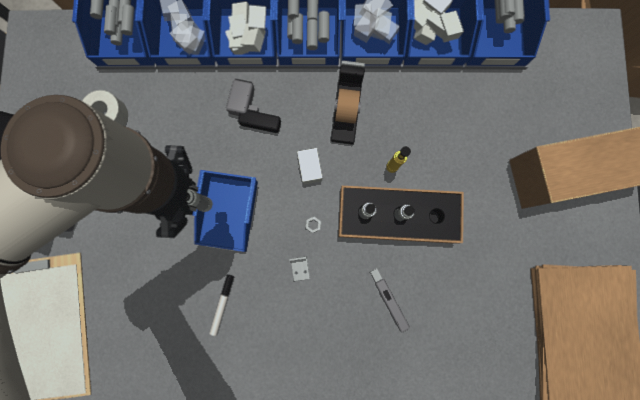

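The cylinder hangs over the bin centre at (522.6, 181.6), upright, and nothing else has been disturbed. The foot is about 181 mm above the bin floor, so I'll lower 168 and then creep.

drive_tool:
  steps:
    - [0,0,0.005,0,0.02]
    - [0,0,0.01,0,0.02]
    - [0,0,0.02,0,0.02]
    - [0,0,0.025,0,0.02]
    - [0,0,0.025,0,0.02]
    - [0,0,0.025,0,0.02]
    - [0,0,0.02,0,0.02]
    - [0,0,0.015,0,0.02]
    - [0,0,0.01,0,0.02]
    - [0,0,0.008,0,0.02]
    - [0,0,0.005,0,0.02]
    - [0,0,0,0,0.02]
    - [0,0,0,0,0.02]

```text
clock: 25.4
position: [523.3, 182.3, 93.3]
ee_rot: [-0.69, 0.724, -0.0, 0.001]
contact_force: [0.6, -0.4, -2.7]
gripper_width: 26.1
```

drive_tool:
  steps:
    - [0,0,0.003,0,0.02]
    - [0,0,0.003,0,0.02]
    - [0,0,0.002,0,0.02]
    - [0,0,0,0,0.02]

```text
clock: 25.8
position: [522.6, 182.0, 84.5]
ee_rot: [-0.689, 0.724, 0.0, -0.0]
contact_force: [0.0, 0.7, -3.6]
gripper_width: 26.1
```

Run:
```python
from h import *
s=arm.read_state();print(s["contact_force"],s["gripper_width"],s["position"])
im,d=arm.get_image("side"); cv2.imwrite("pics/p11.png",cv2.resize(im[170:350,220:370],None,fx=4,fy=3.3,interpolation=2))
```

```text
[ 0.01032352  0.67943858 -3.55942263] 26.133929698897614 [522.5996747  181.97468594  84.45967992]
```

View pics/p11.png

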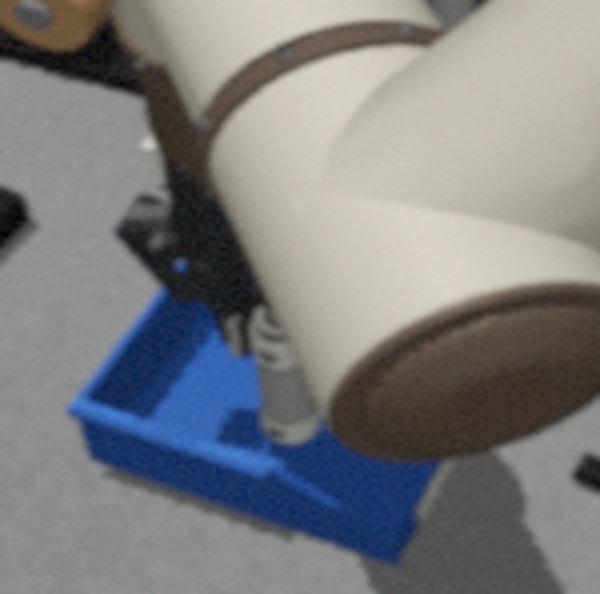

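The foot is inside the bin, about 5 mm off the floor. Creeping down.

drive_tool:
  steps:
    - [0,0,0.001,0,0.02]
    - [0,0,0.001,0,0.02]
    - [0,0,0.001,0,0.02]
    - [0,0,0,0,0.02]

```text
clock: 26.25
position: [522.8, 182.1, 81.7]
ee_rot: [-0.689, 0.724, 0.0, -0.0]
contact_force: [0.2, -0.1, -3.6]
gripper_width: 26.5
```

drive_tool:
  steps:
    - [0,0,0.001,0,0.02]
    - [0,0,0,0,0.02]

```text
clock: 26.45
position: [522.8, 182.1, 80.7]
ee_rot: [-0.689, 0.724, 0.0, -0.0]
contact_force: [-0.4, 0.4, -3.2]
gripper_width: 26.1
```

drive_tool:
  steps:
    - [0,0,0.001,0,0.02]
    - [0,0,0,0,0.02]

```text
clock: 26.65
position: [522.8, 182.1, 79.7]
ee_rot: [-0.689, 0.724, 0.0, -0.0]
contact_force: [0.4, 0.7, -3.2]
gripper_width: 26.2
```

drive_tool:
  steps:
    - [0,0,0.0007,0,0.02]
    - [0,0,0,0,0.02]

```text
clock: 26.85
position: [523.0, 182.2, 79.4]
ee_rot: [-0.69, 0.724, -0.0, 0.0]
contact_force: [-0.1, 0.1, -1.5]
gripper_width: 26.2
```

drive_tool:
  steps:
    - [0,0,0.0007,0,0.02]
    - [0,0,0,0,0.02]

```text
clock: 27.05
position: [523.1, 182.2, 79.3]
ee_rot: [-0.69, 0.724, -0.0, 0.0]
contact_force: [-1.9, 0.1, 4.7]
gripper_width: 26.0
```

drive_tool:
  steps:
    - [0,0,0.0007,0,0.02]
    - [0,0,0,0,0.02]

```text
clock: 27.25
position: [523.2, 182.3, 79.3]
ee_rot: [-0.69, 0.724, -0.0, 0.0]
contact_force: [-2.4, -0.7, 8.1]
gripper_width: 26.2
```

It's on the floor: contact came at TCP 79.3, exactly as predicted. I'll ease the press a little and open slowly.

drive_tool:
  steps:
    - [0,0,-0.001,0,0.02]
    - [0,0,0,0,0.02]
    - [0,0,0,0,0.028]
    - [0,0,0,0,0.032]
    - [0,0,0,0,0.038]
    - [0,0,0,0,0.045]
    - [0,0,0,0,0.052]
    - [0,0,0,0,0.058]
    - [0,0,0,0,0.058]
    - [0,0,0,0,0.058]

```text
clock: 28.25
position: [522.9, 182.1, 78.7]
ee_rot: [-0.689, 0.724, 0.0, 0.0]
contact_force: [-0.3, 0.5, -0.1]
gripper_width: 58.2
```

Run:
```python
from h import *
s=arm.read_state();print(s["contact_force"],s["gripper_width"],s["position"])
im,d=arm.get_image("side"); cv2.imwrite("pics/p12.png",cv2.resize(im[170:350,220:370],None,fx=4,fy=3.3,interpolation=2))
```

```text
[-0.25747402  0.45886758 -0.14010817] 58.19393166074698 [522.85551079 182.14351517  78.71653195]
```

View pics/p12.png

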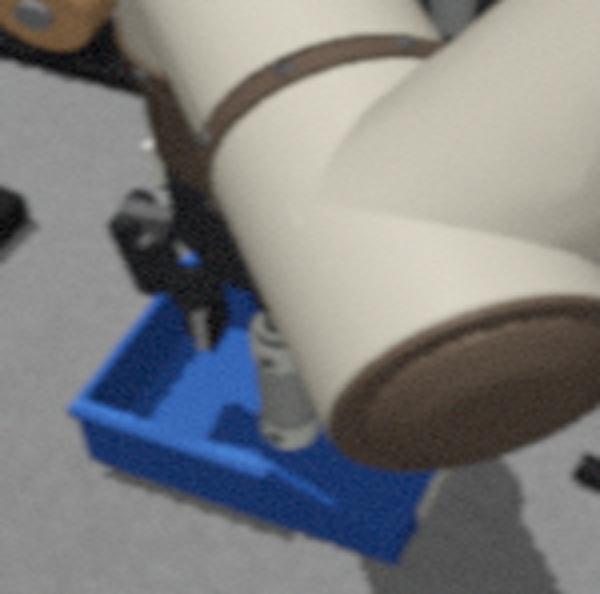

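The cylinder stands free in the bin and the jaws are open around it. I'll go straight up, gently.

drive_tool:
  steps:
    - [0,0,-0.003,0,0.058]
    - [0,0,-0.007,0,0.058]
    - [0,0,-0.012,0,0.058]
    - [0,0,-0.02,0,0.058]
    - [0,0,-0.02,0,0.058]
    - [0,0,-0.025,0,0.058]
    - [0,0,-0.025,0,0.058]
    - [0,0,-0.025,0,0.058]
    - [0,0,-0.02,0,0.058]
    - [0,0,-0.01,0,0.058]
    - [0,0,0,0,0.058]

```text
clock: 29.4
position: [523.4, 182.5, 247.9]
ee_rot: [-0.689, 0.724, -0.0, 0.002]
contact_force: [-0.9, -0.9, -0.6]
gripper_width: 57.9
```

drive_tool:
  steps:
    - [0,0.015,0,0,0.058]
    - [0,0.03,0,0,0.058]
    - [0,0.03,0,0,0.058]
    - [0,0.03,0,0,0.058]
    - [0,0.02,0,0,0.058]
    - [0,0.01,0,0,0.058]
    - [0,0,0,0,0.058]

```text
clock: 30.1
position: [387.1, 188.5, 245.4]
ee_rot: [-0.69, 0.724, 0.0, -0.0]
contact_force: [-0.1, 0.4, -0.1]
gripper_width: 58.0
```

```bash
python3 look.py p13
python3 - <<'E'
from h import *
s=arm.read_state();print(s["clock"],s["contact_force"],s["gripper_width"],s["position"])
im,d=arm.get_image("side"); cv2.imwrite("pics/p14.png",im); W=cloud("side",d)
im2,d2=arm.get_image("top"); cv2.imwrite("pics/p14t.png",im2); W2=cloud("top",d2)
for w in(W,W2):
    m=(np.hypot(w[...,0]-522.9,w[...,1]-182)<25)&(w[...,2]>60)&(w[...,2]<165)
    print(m.sum(), np.percentile(w[m][:,2],[50,85,95,99]).round(1) if m.sum()>5 else 0)
    m&=w[...,2]>125
    if m.sum()>3: print(np.median(w[m],0).round(1))
E
```

```text
L 91 pad top ~ [132.5 133.5 134.2]
M 81 pad top ~ [132.7 133.5 134.4]
R 0 pad top ~ None
30.15 [-0.52375805 -0.40180675  0.31904999] 57.99777343845756 [388.00564079 188.82884371 245.53515411]
444 [105.  137.4 138.6 139.5]
[522.6 183.4 137.9]
234 [112.  139.6 140.8 141.9]
[521.9 179.6 139.2]
```

View pics/p14.png

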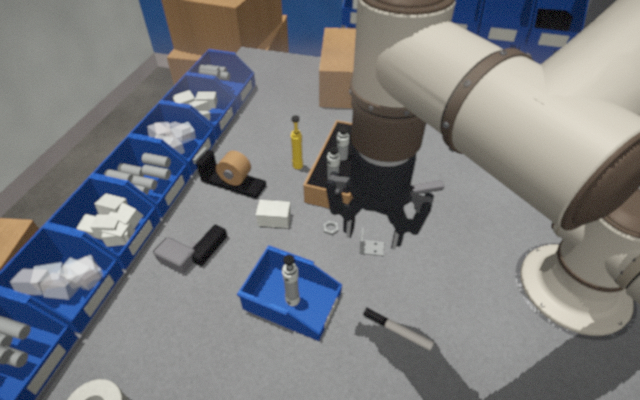

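View pics/p14t.png

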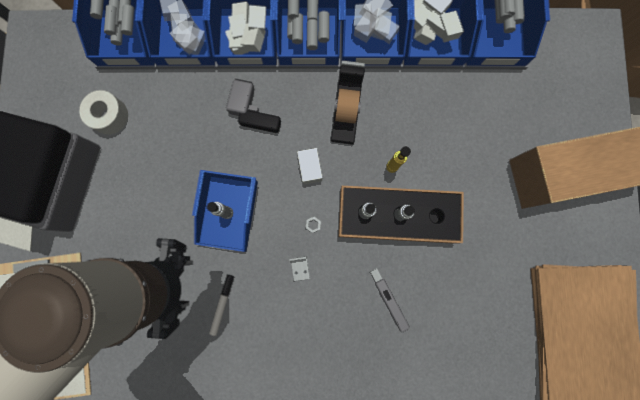

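Run:
```python
from h import *
for n in("side","top"):
    A={k:[] for k in("L","M","R")}
    for _ in range(4):
        im,d=arm.get_image(n); W=cloud(n,d)
        for k,(x,y,lo) in dict(L=(522,-124.5,122),M=(518.8,-199.5,122),R=(522.4,181.5,122)).items():
            m=(np.hypot(W[...,0]-x,W[...,1]-y)<7.5)&(W[...,2]>lo)&(W[...,2]<165)
            z=W[m][:,2]; z=z[z>np.percentile(z,90)-4]
            A[k].append((z.size,np.median(z),W[m][:,0].mean(),W[m][:,1].mean()))
    for k in A: print(n,k,np.mean(A[k],0).round(2))
    # bench heights nearby for local z bias
    for k,(x0,x1,y0,y1) in dict(nearbin=(440,600,90,115),nearcarton=(450,460,-280,-130),insert=(490,550,-170,-155),binfloor=(470,495,150,215),carton2=(490,550,-240,-228)).items():
        m=(W[...,0]>x0)&(W[...,0]<x1)&(W[...,1]>y0)&(W[...,1]<y1); print(n,k,m.sum(),np.median(W[m][:,2]).round(2))
print(arm.read_state()["clock"])
```

```text
side L [  25.    133.09  521.87 -122.92]
side M [  22.    132.82  517.73 -198.17]
side R [ 51.25 138.22 522.18 182.01]
side nearbin 197 -0.25
side nearcarton 0 nan
side insert 62 53.44
side binfloor 402 3.28
side carton2 26 53.78
top L [  44.5   134.41  522.06 -124.48]
top M [  43.5   134.39  518.97 -199.4 ]
top R [ 46.5  139.48 522.4  181.31]
top nearbin 827 0.73
top nearcarton 301 0.72
top insert 210 54.92
top binfloor 333 4.35
top carton2 159 54.74
30.65
  return _methods._mean(a, axis=axis, dtype=dtype,
  ret = ret.dtype.type(ret / rcount)
```

With biases corrected against the floor and insert heights, both cameras give the faulty rod at about 16 mm (13.8–25 needed) and the sound rods at about 31 mm (28.5 or more needed). Everything is upright and undisturbed, and the arm is clear. Handing in.

```bash
python3 -c "
from bench import arm
print(arm.job_done()); print(arm.read_state()['clock'])"
```

```text
the job is handed in; nothing more can be done
None
the job is handed in; nothing more can be done
```

I handed the job in at about 31 s of the 62 s allowed. The two sound cylinders are home in the carton, and the faulty one stands in the blue bin. The system gave no verdict.

- **Right cylinder (faulty):** it took about 3 N, then stiffened. I stopped at 8.3 N with the rod about 16 mm in. That reading includes one extra 0.7 mm step I took to confirm the stiffening at 6.7 N, rather than stopping at the first sign. I gripped it by the front cap, set it down in the bin with contact at the predicted height, and released it standing.
- **Middle and left cylinders (sound):** they took a steady 2–5 N all the way, and I pressed them onto the end cushion at 7.6 N and 8.5 N.

**Last checks:**
- Both cameras, corrected for local height error, put the faulty rod at about 16 mm in (13.8–25 needed) and the sound rods at about 31 mm (at least 28.5 needed).
- In the last pictures the two sound cylinders stand upright in their pockets, and the other items on the bench look where they started. I did not measure those items.
- The arm was clear of everything.

**Readings that disagreed:**
- The jaws read 26 mm on the 28 mm cap, but the grip held.
- Earlier side-camera readings in the carton put the faulty rod nearer 15 mm, which is also within limits.

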